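# Snap the hotplate's control knob back onto its spindle

## Robot

A 6-joint arm with a two-finger parallel gripper is mounted at the origin on a cart in front of the work surface, level with it; the furniture and walls round the work are solid. World frame = base frame: x ahead of the robot, y to its left, z up, the work surface at z = 0. Lengths are in mm, angles in rad, forces in N, time in s.
With the tool pointing down it reaches from about 300 to 775 mm from the base axis. Payload 14.6 kg.
Tool frame: the origin (TCP) lies midway between the tips of the shut fingers; the grasp point (between the pads) lies 19 mm behind it; z points along the fingers, y is the line along which they close (so a half turn about z gives the same grasp; the last joint's range is limited). The gripper opens to 94 mm and grips with 3 to 60 N. Pads are 16 mm wide; open, the fingers measure 119 mm over their backs; the gripper's body (75 mm by 177 mm) begins 78 mm behind the grasp point.
Start: joints at [-1.39, 0.3, 1.521, -0, 1.321, -0.067], TCP at [134.893, -533.191, 182.346] pointing down, gripper open.
Joint ranges: [-3.03, 3.03], [-0.79, 2.21], [0.23, 2.52], [-1.04, 4.18], [0, 3.07], [-2.55, 2.55]. Speed limits (rad/s): [2.22, 2.22, 2.57, 3.14, 3.14, 3.14].

## Interface

Orientations are given as [roll, pitch, yaw] about the fixed x, y, z axes, in that order (R = Rz(yaw) Ry(pitch) Rx(roll)).
In Python, from cell import manip gives the robot as it stands.
- The arm moves only by the shell command python3 -m creep 'ROWS' [OPENING] [FORCE]. ROWS is text: rows parted by semicolons, each of 6 numbers parted by spaces: the shift along the tool's x, y, z normalised to -1 to 1, where 1 is 4 cm, then the turn, a rotation vector about the tool's x, y, z normalised to -1 to 1, where 1 is pi rad. In form: dx dy dz ax ay az; .... A call has 1 to 20 rows; each row shifts and turns the commanded pose from where the row before left it, along the tool's axes as they then stand; what a row does not reach is not made up. A row lasts 1/8 s, in which the tool goes at most 62.5 mm and 10.7 degrees, less where a joint would pass 70% of its speed; a pose out of reach is approached as far as the arm can. A call with a number of a shift or a turn outside -1 to 1 is refused whole. A call with a gripper value outside its range is refused whole. OPENING is the closure, from 0 (fully open) to 1 (shut), set as the call begins (- or left out, the last holds). The fingers move at their own pace and stop on an object; FORCE is the grip in N (left out, the last holds). Time passes only in rows, so rows that do not move let the fingers close. It gives the time, the measured TCP pose, the force, the opening and the grip force at its end, in the units of the state.
- manip.read_state(): the state, without advancing time (a new reading comes with each control period).
- manip.camera(name): name is "scene" or "top" or "wrist"; returns a dict with "color" (420x560x3 uint8, red, green, blue), "range_z" (420x560 float32, mm along the optical axis (not along the pixel's ray), 0 where there is no reading), "camera_matrix" (3x3 intrinsics, pixels), "T" (4x4, takes a point from camera to world coordinates). Camera axes: x right, y down, z forward; pixel columns grow to the right and rows downward; lengths in mm; the calibration is good to about 2 mm. A picture is of the moment at which its call begins.
- manip.sign_off(): hands the job in; it is judged then, once.
The state is a dict: "clock": time; "joints": joint angles; "qd": joint speeds; "effort": joint torques, N m; "eef_pos": TCP position; "eef_rot": TCP orientation; "wrist_force": force on the tool from outside, world axes, zero at the start; "moment": the same for the moment, N m; "finger_gap": finger opening in mm; "finger_force": force on a finger pad.
Only numpy, scipy, OpenCV 4.12 (cv2) and the standard library are available. Lean on these libraries where they do the work, as an engineer would, in place of code of your own. Each camera call takes 0.05 s, during which the arm holds its last target. There are 200 camera calls.

## Task

One of the hotplate's two control knobs was pulled off for cleaning and stands on the table. Put it on the bare spindle and press it straight down until it clicks fully home, then keep pressing firmly: do not let up after the click, and finish still holding the knob pressed down against the hotplate. Leave the mug, the fish tin and the spice jar where they are.

Things in the scene. Friction and masses are not known exactly. Their poses are not given: they have to be found in the camera images.
- knob: The loose black plastic knob, about 60 g, upright on the table left of the hotplate. Skirt 49 mm across, 12 mm high; above it a round ribbed grip 33-35 mm across; 38 mm high in all. Any yaw will do. Origin: centre of the underside, z up. Blind bore below: 26 mm deep, 16 mm across (mouth 24 mm, 3 mm deep); its lip 3-5 mm up snaps over the spindle's balls. Grip the ribbed part from above.
- hotplate: Fixed white electric hotplate, 250 (x, front to back) x 240 (y) mm, top face 55 mm above the table. Origin: centre of the underside; -x is its front. Dark round plate 148 mm across, 10 mm high, at the back. In front two control places, 88 mm before the centre, 62 mm to either side: one has its knob fitted, the other is the bare spindle; which is which varies.
- spindle: Bare fixed steel spindle, 14 mm across, tip tapered to 8 mm, 24 mm above its collar. Origin: on the axis at the hotplate's top face, z up. Four sprung balls 8.5 mm above the collar stop the knob 8.6 mm short of home; about 8 N pushes it past them; they let go with a force drop some 3.5 mm short of home and draw it down onto the collar.
- spindle_seat (a point): The point on the spindle's axis level with the collar's top (58 mm above the table): the knob's origin lies here when it is fully home.
- collar: Fixed steel ring round the spindle's foot, 49 mm across, 3 mm high, on which the knob's underside bears when it is home. Origin: on the axis at the hotplate's top face.
- fitted_knob: The other control place, with an identical knob already fitted, fixed. Its top is 41 mm above the hotplate's top face. Origin: on its axis at the height of the hotplate's top face.
- mug: A two-coloured mug with a handle, 78 x 116 x 101 mm, loose; origin under its centre. Bystander.
- fish_tin: A low round fish tin, 67 mm across, 33 mm high, loose; origin under its centre. Bystander.
- spice_jar: A conical plain steel jar with lid, 67 mm across, 125 mm high, loose; origin under its centre. Bystander.

How it is judged:
By the outcome, as a careful person would: the job done as asked, in the order asked, and still so for the second after the job is handed in, while the arm keeps its last pose, push and grip.
It also fails if it takes over 38 s, if anything falls off the work surface, if the arm or the gripper's body presses on something with over 40 N, if the wrist force passes 120 N, or if a joint passes its speed limit or range.

## Working session

There is one attempt and no reset: what is moved stays moved. The work goes in short steps, Python scripts to look and compute and a shell command to move; the robot and the scene stay as the last step left them, time stands still between calls to the robot, and variables do not carry over. Pictures are saved under pics/ and viewed, at most 10 in all, crops included, and the job is handed in when it is done.

```bash
ls; mkdir -p pics
cat > h.py <<'E'
import numpy as np,cv2
from cell import manip
def shot(n,f):
    c=manip.camera(n); np.savez('pics/'+f+'.npz',**c); cv2.imwrite('pics/'+f+'.png',c['color'][:,:,::-1]); return c
def load(f): return dict(np.load('pics/'+f+'.npz'))
def pt(c,u,v,z=None):
    """world point of pixel by depth, or at world height z"""
    K,T=c['camera_matrix'],c['T']; r=T[:3,:3]@np.linalg.inv(K)@[u,v,1]
    if z is None: return T[:3,3]+r*c['range_z'][int(round(v)),int(round(u))]
    return T[:3,3]+r*(z-T[2,3])/r[2]
E
python3 - <<'E'
from h import *
for n in('scene','top'): 
    c=shot(n,n+'0'); print(c['T'].round(2))
print(manip.read_state())
E
```

```text
pics
[[-5.6000e-01 -5.8000e-01  5.8000e-01 -1.5911e+02]
 [-8.3000e-01  4.0000e-01 -4.0000e-01  5.9982e+02]
 [ 0.0000e+00 -7.1000e-01 -7.1000e-01  8.7622e+02]
 [ 0.0000e+00  0.0000e+00  0.0000e+00  1.0000e+00]]
[[-1.00000e-02 -9.90000e-01  1.20000e-01  3.83940e+02]
 [-1.00000e+00  1.00000e-02  1.00000e-02  1.40980e+02]
 [-1.00000e-02 -1.20000e-01 -9.90000e-01  1.19129e+03]
 [ 0.00000e+00  0.00000e+00  0.00000e+00  1.00000e+00]]
{'clock': 0.1, 'joints': array([-1.38963696e+00,  3.00456848e-01,  1.52151608e+00, -3.96388904e-06,
        1.32069032e+00, -6.65874433e-02]), 'qd': array([ 0.00124074, -0.00287185, -0.00208436, -0.00028619,  0.00223595,
        0.00214567]), 'effort': array([ 2.03316376e-03, -5.32645547e+01, -3.53284872e+01,  7.09711947e-02,
        2.34352757e-02, -6.23257597e-05]), 'eef_pos': array([ 134.82731875, -532.95229072,  181.82165265]), 'eef_rot': array([-3.14052417e+00, -6.74045744e-05,  2.47747757e-01]), 'wrist_force': array([ 0.10801199,  0.04894382, -0.81423667]), 'moment': array([-0.02073035,  0.0073659 ,  0.00016436]), 'finger_force': 0.0, 'finger_gap': 93.80914326031218}
```

View pics/scene0.png

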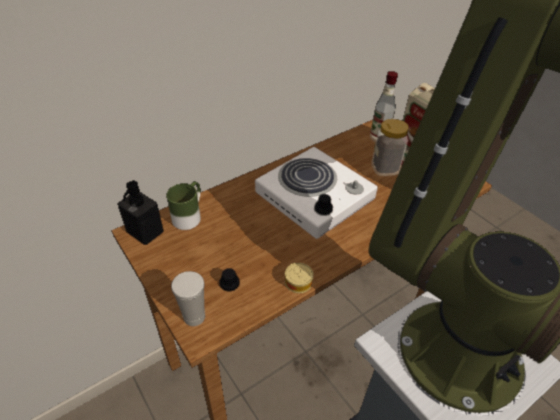

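View pics/top0.png

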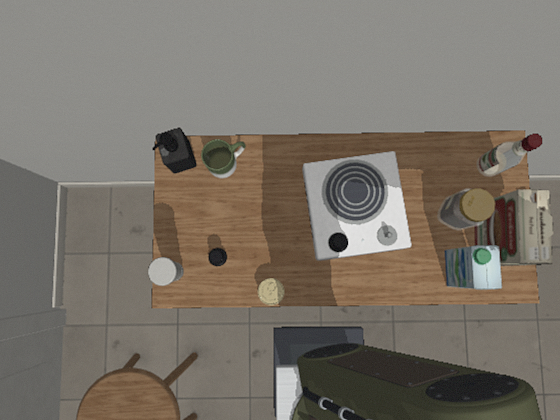

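Scene view: loose knob at about (230,280), fitted knob (324,203), bare spindle (354,187). Top view: loose knob (217,257), fitted knob (338,242), spindle (387,233). The spice jar (165,271) is left of the knob and the tin is at (271,291). I'll enlarge these next.

Run:
```python
from h import *
def crop(f,u,v,h=20,s=10):
    i=cv2.imread(f'pics/{f}.png')[v-h:v+h,u-h:u+h]; i=cv2.resize(i,None,fx=s,fy=s,interpolation=cv2.INTER_CUBIC)
    i=cv2.convertScaleAbs(i,alpha=1.6,beta=20)
    for k in range(0,2*h,10): cv2.line(i,(k*s,0),(k*s,6*2),(0,255,0),1);cv2.line(i,(0,k*s),(12,k*s),(0,255,0),1)
    return cv2.resize(i,(300,300))
m=np.vstack([np.hstack([crop('scene0',230,280),crop('scene0',354,187)]),np.hstack([crop('top0',217,257),crop('top0',387,233)])])
cv2.imwrite('pics/m1.png',m)
s,t=load('scene0'),load('top0')
print('knob',pt(s,230,272).round(1),pt(t,217,257).round(1))
print('spin',pt(s,354,183).round(1),pt(t,387,233).round(1),'fit',pt(s,324,199).round(1),pt(t,338,242).round(1))
print('jar',pt(t,165,271).round(),'tin',pt(t,271,291).round(),pt(t,320,160).round(),'mug',pt(t,220,155).round())
# depth cluster centres in the world
for n,c in(('s',s),('t',t)):
    v,u=np.mgrid[:420,:560]; K,T=c['camera_matrix'],c['T']
    P=(np.stack([u,v,np.ones_like(u)],-1)@np.linalg.inv(K).T*c['range_z'][...,None])@T[:3,:3].T+T[:3,3]
    for nm,(a,b),lo in(('knob',pt(t,217,257)[:2],15),('spin',pt(t,387,233)[:2],63),('fit',pt(t,338,242)[:2],75)):
        q=P[(np.hypot(P[...,0]-a,P[...,1]-b)<32)&(P[...,2]>lo)&(P[...,2]<130)]
        if len(q): print(n,nm,len(q),q.mean(0).round(1),q.min(0).round(1),q.max(0).round(1))
```

```text
knob [428.5 304.3  39.8] [426.9 304.   38.1]
spin [ 476.1 -118.2   75.1] [ 478.7 -117.8   81.3] fit [455.4   6.1  96.4] [457.6   3.5  90.7]
jar [393. 413. 127.] tin [340. 168.  29.] [684.  34.   1.] mug [700. 301.   8.]
s knob 212 [424.6 311.2  33.1] [410.3 292.3  15.1] [445.5 326.4  41.8]
s spin 38 [ 472.9 -119.    73.8] [ 465.3 -130.1   64.5] [ 479.6 -111.3   82.9]
s fit 166 [455.5   5.8  90.8] [441.4 -15.   75. ] [476.   19.7  99.1]
t knob 159 [429.5 307.6  35.7] [412.4 291.5  15.4] [445.3 324.9  44. ]
t spin 40 [ 475.6 -120.2   76.1] [ 469.5 -136.7   63.2] [ 482.2 -113.    86.3]
t fit 166 [460.2   2.8  94.7] [443.7 -13.4  76.5] [478.   18.9 103. ]
```

View pics/m1.png

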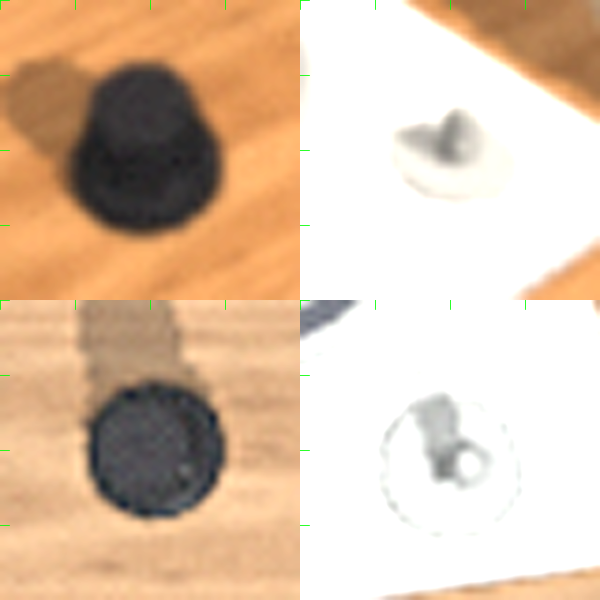

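The crops show the loose knob's grip top at about scene (230,274) and top (217,257), and the spindle tip at about scene (356,182) and top (390,235). Next I'll check obstacle heights and the wrist camera mounting to plan the transit.

Run:
```python
from h import *
from scipy.spatial.transform import Rotation as R
t=load('top0')
v,u=np.mgrid[:420,:560]; K,T=t['camera_matrix'],t['T']
P=(np.stack([u,v,np.ones_like(u)],-1)@np.linalg.inv(K).T*t['range_z'][...,None])@T[:3,:3].T+T[:3,3]
for y in range(-550,450,50):
  print(y,[int(P[...,2][(abs(P[...,1]-y-25)<25)&(abs(P[...,0]-x-25)<25)].max(initial=-999)) for x in range(100,700,50)])
s=manip.read_state(); w=manip.camera('wrist'); M=np.eye(4); M[:3,:3]=R.from_euler('xyz',s['eef_rot']).as_matrix(); M[:3,3]=s['eef_pos']
print((np.linalg.inv(M)@w['T']).round(3)); print(w['camera_matrix'])
p=lambda x:print(x)
tip=[pt(load('scene0'),356,182.3,82),pt(t,389.7,235,82)];print(tip)
```

```text
-550 [-737, -734, -737, -999, 7, 4, -999, -999, -999, -999, 6, 5]
-500 [-736, -737, -732, -999, 7, 6, -999, -999, -999, 6, 7, 7]
-450 [-738, -733, -738, -999, 6, 228, 255, 258, 256, 251, 235, 236]
-400 [-736, -737, -733, -999, 5, 214, 255, 255, 255, 251, 225, 235]
-350 [-735, -739, -735, -999, 170, 172, 186, 154, 158, 158, 6, 6]
-300 [-739, -739, -736, -999, 168, 169, 186, 123, 158, 159, 7, 7]
-250 [-737, -734, -737, -999, 5, 7, 6, 7, 7, 6, 6, 7]
-200 [-639, -642, -736, -999, 6, 6, 57, 61, 61, 61, 59, 57]
-150 [-638, -641, 692, 681, 6, 6, 62, 86, 67, 70, 71, 61]
-100 [-626, -642, 694, 681, 6, 7, 60, 61, 72, 70, 71, 68]
-50 [-565, 588, 684, -999, 6, 6, 98, 102, 71, 71, 72, 70]
0 [403, 572, 582, -999, 5, 7, 101, 100, 68, 70, 71, 62]
50 [391, 459, 428, -999, 6, 8, 56, 60, 59, 59, 60, 61]
100 [232, 306, 271, -999, 39, 1191, 6, 6, 7, 6, 6, 6]
150 [4, -2, -735, -999, 39, 37, 5, 6, 6, 7, 6, 6]
200 [-738, -737, -737, -999, 36, 33, 5, 5, 8, 7, 7, 92]
250 [-736, -730, -739, -999, 7, 6, 40, 6, 6, 7, 103, 104]
300 [-739, -737, -735, -999, 6, 6, 43, 12, 6, 6, 104, 104]
350 [-740, -737, -736, -4, 6, 128, 127, 7, 8, 9, 8, 169]
400 [-735, -736, -738, -999, 5, 130, 129, 7, 5, 7, 6, 173]
[[-0.00000e+00 -9.61000e-01 -2.76000e-01  8.10130e+01]
 [ 1.00000e+00 -0.00000e+00  1.00000e-03  6.22000e-01]
 [-1.00000e-03 -2.76000e-01  9.61000e-01 -2.02117e+02]
 [ 0.00000e+00  0.00000e+00  0.00000e+00  1.00000e+00]]
[[320.87360612   0.         273.11017455]
 [  0.         320.87360612 206.88305105]
 [  0.           0.           1.        ]]
[array([ 469.69950984, -118.39585815,   82.        ]), array([ 473.71396587, -124.04209636,   82.        ])]
```

```bash
python3 -m creep '0 0 -1 0 0 -.053;0 0 -1 0 0 -.053;0 0 -1 0 0 -.053;0 0 0 0 0 -.053;0 0 0 0 0 -.053;0 0 0 0 0 -.053;0 0 0 0 0 -.053;0 0 0 0 0 -.05;1 .8 0 0 0 0;1 .8 0 0 0 0;1 .8 0 0 0 0;1 .8 0 0 0 0;1 .8 0 0 0 0;1 .8 0 0 0 0;1 .8 0 0 0 0;1 .8 0 0 0 0;1 .8 .5 0 0 0;1 .8 1 0 0 0' 0
```

```text
clock: 2.4
eef_pos: [455.1, -133.5, 244.1]
eef_rot: [3.139, 0.001, 1.571]
wrist_force: [0.7, -1.2, 0.1]
finger_gap: 94.1
finger_force: 0.0
```

```bash
python3 -m creep '.2 .25 .8 0 0 0;.15 .2 .8 0 0 0;0 0 0 0 0 0'
python3 - <<'E'
from h import *
shot('wrist','w1');print(manip.read_state()['eef_pos'])
E
python3 -m creep '1 0 0 0 0 0;.5 0 0 0 0 0;0 0 0 0 0 0'
python3 - <<'E'
from h import *
shot('wrist','w2');print(manip.read_state()['eef_pos'])
cv2.imwrite('pics/m2.png',cv2.resize(np.hstack([cv2.imread(f'pics/w{i}.png')[60:360,80:480] for i in (1,2)]),(800,300)))
E
```

```text
clock: 2.78
eef_pos: [471.0, -120.2, 178.1]
eef_rot: [-3.138, -0.001, 1.571]
wrist_force: [0.1, 1.1, 0.8]
finger_gap: 94.2
finger_force: 0.0
[ 471.54678187 -120.77441027  179.88272655]
clock: 3.2
eef_pos: [472.2, -60.6, 181.6]
eef_rot: [3.139, 0.001, 1.572]
wrist_force: [0.6, -0.6, -0.4]
finger_gap: 93.8
finger_force: 0.0
[472.21268098 -61.28468674 181.3160036 ]
```

View pics/m2.png

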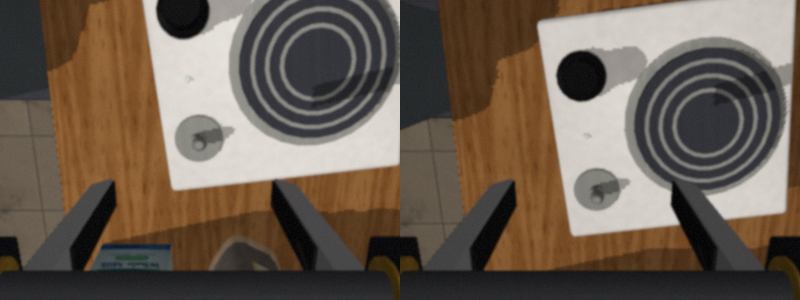

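Left view (w1): spindle collar centred near full-image (278,198), with the tip at about (279,203). Right view (w2): collar near (277,249), tip about (277,254). I'll enlarge both.

Run:
```python
from h import *
o=[]
for f,(u,v) in(('w1',(278,200)),('w2',(277,250))):
    i=cv2.imread(f'pics/{f}.png')[v-32:v+32,u-32:u+32]
    i=cv2.resize(i,(384,384),interpolation=cv2.INTER_CUBIC)
    for k in range(0,64,8): cv2.line(i,(k*6,0),(k*6,10),(0,0,255),1);cv2.line(i,(0,k*6),(10,k*6),(0,0,255),1)
    o.append(cv2.convertScaleAbs(i,alpha=1.3))
cv2.imwrite('pics/m3.png',np.hstack(o))
for f,(u,v) in(('w1',(278,198)),('w2',(277,249))):
    c=load(f); z=c['range_z']; print(f,pt(c,u,v).round(1)); 
    vv,uu=np.mgrid[:420,:560]
    P=(np.stack([uu,vv,np.ones_like(uu)],-1)@np.linalg.inv(c['camera_matrix']).T*z[...,None])@c['T'][:3,:3].T+c['T'][:3,3]
    q=P[(np.hypot(P[...,0]-473,P[...,1]+119)<30)&(P[...,2]>66)&(P[...,2]<100)]
    print(len(q),q.mean(0).round(1),np.median(q,0).round(1),q.max(0).round(1), 'plate z',np.median(P[...,2][(np.hypot(P[...,0]-440,P[...,1]+119)<8)]))
```

```text
w1 [ 476.2 -118.2   77.8]
221 [ 477.  -121.6   76.4] [ 477.1 -121.1   78.3] [ 484.4 -115.6   83.3] plate z 53.529291039495206
w2 [ 477.5 -117.3   70.2]
211 [ 477.  -120.8   76.1] [ 477.3 -120.1   77.8] [ 485.1 -114.8   83.5] plate z 53.922632630802866
```

View pics/m3.png

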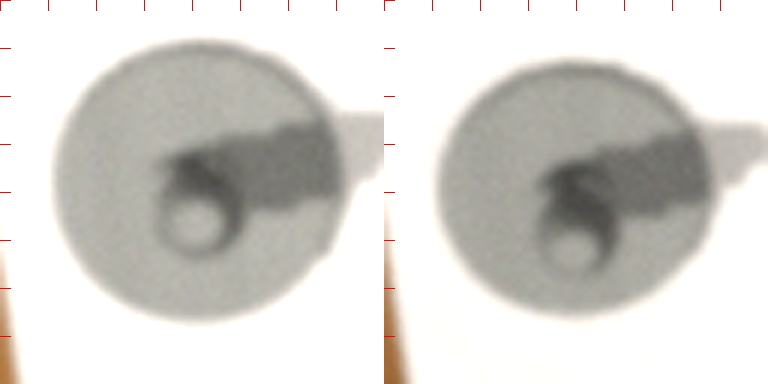

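Left crop: collar centre (198,181)/6, tip disc (197,222)/6. Right crop: collar centre (192.5,188.5)/6, tip disc (189,252)/6. I'll triangulate these and move on towards the knob.

```bash
cat >> h.py <<'E'
def tri(obs):
    A=[];b=[]
    for c,u,v in obs:
        r=c['T'][:3,:3]@np.linalg.inv(c['camera_matrix'])@[u,v,1]; r/=np.linalg.norm(r); Q=np.eye(3)-np.outer(r,r); A.append(Q);b.append(Q@c['T'][:3,3])
    return np.linalg.lstsq(np.vstack(A),np.hstack(b),rcond=None)[0].round(1)
E
python3 - <<'E'
from h import *
a,b=load('w1'),load('w2')
print('collar',pt(a,278.6,197.8,58),pt(b,276.7,249,58),tri([(a,278.6,197.8),(b,276.7,249)]))
print('tip',pt(a,278.4,204.6,82),pt(b,276.1,259.6,82),tri([(a,278.4,204.6),(b,276.1,259.6)]))
E
python3 -m creep '1 -.1 0 0 0 0;1 -.1 0 0 0 0;1 -.1 0 0 0 0;1 -.1 0 0 0 0;1 -.1 0 0 0 0;1 -.1 0 0 0 0;1 -.1 0 0 0 0;1 -.1 .5 0 0 0;.7 -.2 .6 0 0 0;0 -.1 0 0 0 0;0 0 0 0 0 0'
python3 - <<'E'
from h import *
shot('wrist','w3');print(manip.read_state()['eef_pos'])
E
python3 -m creep '.5 0 .6 0 0 0;.2 0 .3 0 0 0;0 0 0 0 0 0'
python3 - <<'E'
from h import *
shot('wrist','w4');print(manip.read_state()['eef_pos'])
cv2.imwrite('pics/m4.png',np.hstack([cv2.imread(f'pics/w{i}.png')[60:360,80:480] for i in (3,4)]))
E
```

```text
collar [ 477.03386052 -123.05607372   58.        ] [ 477.33226292 -122.62613689   58.        ] [ 477.2 -123.7   55.6]
tip [ 476.53360592 -123.68040674   82.        ] [ 476.39282579 -123.93110446   82.        ] [ 476.4 -123.3   83.3]
clock: 4.62
eef_pos: [428.7, 286.3, 137.0]
eef_rot: [3.141, -0.0, 1.57]
wrist_force: [0.5, -1.1, 0.5]
finger_gap: 93.9
finger_force: 0.0
[428.94055943 286.26120287 137.12795609]
clock: 5.05
eef_pos: [428.0, 314.7, 99.7]
eef_rot: [-3.141, 0.001, 1.57]
wrist_force: [-0.4, 0.4, 0.2]
finger_gap: 93.9
finger_force: 0.0
[428.29740474 314.70093315 100.30660008]
```

View pics/m4.png

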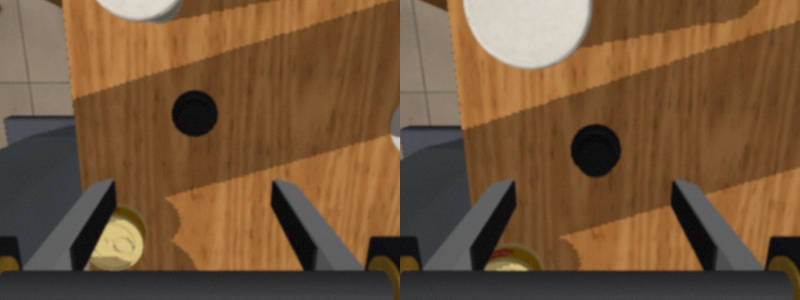

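w3: knob at about full-image (275,173). w4: about (276,210). It sits clear of both fingers, with the tin at lower left and the jar at the top. I'll enlarge and brighten.

Run:
```python
from h import *
o=[]
for f,(u,v) in(('w3',(275,173)),('w4',(276,210))):
    i=cv2.imread(f'pics/{f}.png')[v-32:v+32,u-32:u+32]
    i=cv2.resize(i,(384,384),interpolation=cv2.INTER_CUBIC)
    i=cv2.convertScaleAbs(i,alpha=4)
    o.append(i)
    c=load(f); vv,uu=np.mgrid[:420,:560]
    P=(np.stack([uu,vv,np.ones_like(uu)],-1)@np.linalg.inv(c['camera_matrix']).T*c['range_z'][...,None])@c['T'][:3,:3].T+c['T'][:3,3]
    r=np.hypot(P[...,0]-428,P[...,1]-306)<40
    for lo,hi in((30,60),(5,20)):
        m=r&(P[...,2]>lo)&(P[...,2]<hi); q=P[m]; print(f,lo,len(q),q.mean(0).round(1),np.median(q,0).round(1),q.min(0).round(1),q.max(0).round(1),uu[m].mean().round(1),vv[m].mean().round(1))
cv2.imwrite('pics/m5.png',np.hstack(o))
```

```text
w3 30 961 [431.3 308.1  37.4] [431.5 308.2  37.6] [414.1 291.2  30. ] [447.9 324.5  40. ] 274.8 178.0
w3 5 658 [431.3 315.   10.6] [431.6 318.5  10.5] [407.6 282.9   5.3] [455.7 331.6  19.8] 274.6 166.3
w4 30 1144 [431.3 308.6  37.3] [431.3 308.8  37.6] [414.6 290.   30. ] [448.2 324.6  39.7] 275.9 217.8
w4 5 770 [431.1 317.9  10.8] [431.  320.6  10.6] [407.5 290.2   5.3] [455.4 331.8  19.8] 275.6 199.6
```

View pics/m5.png

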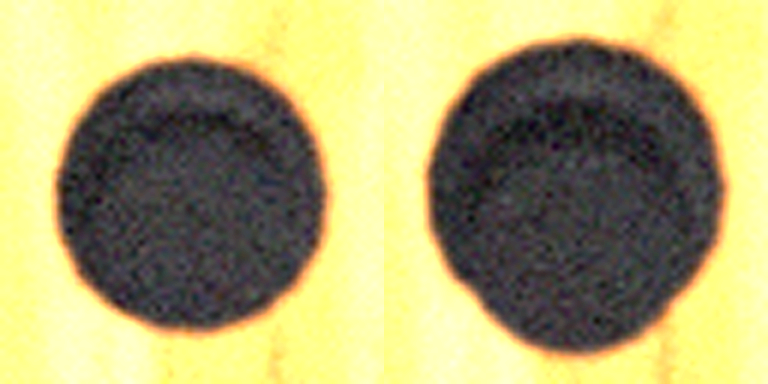

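Crops: skirt centre at (192,193)/6 in w3; in w4 the grip top hangs low at about (577,250)/6. Depth agrees in both views: knob at about (431.3, 307.9), top at z 38. Now I descend to grasp.

```bash
python3 -m creep '-.17 .075 .7 0 0 0;0 0 .7 0 0 0;0 0 .5 0 0 0;0 0 .2 0 0 0;0 0 0 0 0 0' 0
```

```text
clock: 5.72
eef_pos: [431.3, 308.2, 16.4]
eef_rot: [3.141, -0.0, 1.57]
wrist_force: [0.2, -0.3, 0.1]
finger_gap: 94.2
finger_force: 0.0
```

```bash
python3 -m creep '0 0 .04 0 0 0;0 0 0 0 0 0;0 0 0 0 0 0;0 0 0 0 0 0;0 0 0 0 0 0;0 0 0 0 0 0' 1 50
```

```text
clock: 6.48
eef_pos: [431.0, 308.4, 14.3]
eef_rot: [-3.142, 0.0, 1.57]
wrist_force: [0.1, 0.1, -0.1]
finger_gap: 37.4
finger_force: 0.0
```

```bash
python3 -m creep '0 0 0 0 0 0;0 0 0 0 0 0;0 0 0 0 0 0' 1 50
```

```text
clock: 6.85
eef_pos: [431.5, 308.8, 15.2]
eef_rot: [3.14, -0.001, 1.57]
wrist_force: [-0.7, 0.3, 8.8]
finger_gap: 7.6
finger_force: 4.0
```

The gap is 7.6 mm, so the knob isn't between the pads. I'll look.

Run:
```python
from h import *
shot('wrist','w5');shot('scene','s5');print(manip.read_state())
a=cv2.convertScaleAbs(cv2.imread('pics/w5.png')[130:360,120:440],alpha=1.8)
b=cv2.imread('pics/s5.png')[220:340,150:310]
cv2.imwrite('pics/m6.png',np.hstack([cv2.resize(a,(400,288)),cv2.resize(b,(384,288))]))
```

```text
{'clock': 6.95, 'joints': array([5.52006145e-01, 4.58810592e-01, 1.73005303e+00, 1.04295103e-04,
       9.50841354e-01, 5.52290893e-01]), 'qd': array([ 2.10466387e-04, -8.99597312e-04,  8.97877615e-05, -1.06368559e-03,
       -1.25410928e-03, -3.11923287e-05]), 'effort': array([-1.05987007e-01, -5.12747705e+01, -2.60076463e+01,  1.95322861e-02,
       -9.16912942e-02,  2.23784400e-04]), 'eef_pos': array([431.59642462, 308.82035727,  15.15238553]), 'eef_rot': array([ 3.14003022e+00, -1.06271306e-03,  1.57045189e+00]), 'wrist_force': array([-0.4281765 , -0.60713387,  8.36771609]), 'moment': array([-0.00828662,  0.00529018, -0.07326283]), 'finger_force': 3.8051735737826675, 'finger_gap': 1.3044924226960692}
```

View pics/m6.png

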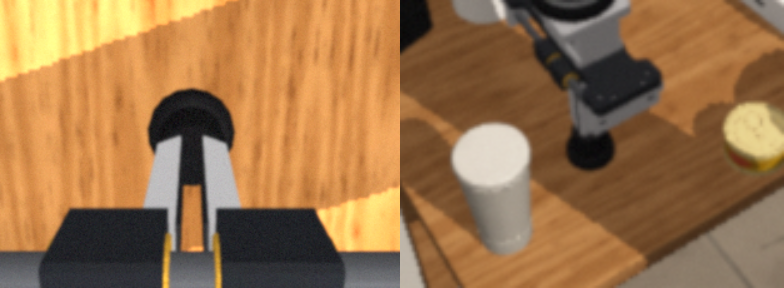

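The view shows the knob upright with the fingers in front of it, apparently closed. I'll use depth to find out where the knob really is.

Run:
```python
from h import *
print({k:manip.read_state()[k] for k in('finger_gap','finger_force','eef_pos')})
for f in('w4','w5','s5'):
    c=load(f); vv,uu=np.mgrid[:420,:560]
    P=(np.stack([uu,vv,np.ones_like(uu)],-1)@np.linalg.inv(c['camera_matrix']).T*c['range_z'][...,None])@c['T'][:3,:3].T+c['T'][:3,3]
    print(f)
    for y in range(344,268,-6): print(y,[int(np.median(q)) if len(q:=P[...,2][(abs(P[...,0]-x)<3)&(abs(P[...,1]-y)<3)]) else -1 for x in range(401,464,6)])
```

```text
{'finger_gap': 1.3044924226960692, 'finger_force': 3.8051735737826675, 'eef_pos': array([431.59642462, 308.82035727,  15.15238553])}
w4
344 [235, 235, 235, 235, 235, 235, 235, 235, 235, 235, 235]
338 [237, 237, 237, 237, 237, 237, 237, 237, 237, 237, 237]
332 [0, 0, 0, 0, 247, 247, 247, 247, 247, 247, 247]
326 [0, 0, 0, 9, 11, 18, 11, 9, 0, 0, 0]
320 [0, 0, 9, 21, 36, 37, 36, 22, 10, 0, 0]
314 [0, 0, 11, 37, 37, 37, 37, 37, 11, 0, 0]
308 [0, 4, 11, 37, 37, 37, 37, 37, 18, 9, 0]
302 [0, 0, 11, 37, 37, 37, 37, 37, 11, 8, 0]
296 [0, 0, 10, 38, 37, 37, 37, 37, 9, 0, 0]
290 [0, 0, 0, -1, 36, 37, 37, -1, 0, 0, 0]
284 [0, 0, 0, 0, -1, -1, -1, 0, 0, 0, 0]
278 [0, 0, 0, 0, 0, 0, 0, 0, 0, 0, 0]
272 [0, 0, 0, 0, 0, 0, 0, 0, 0, 0, 0]
w5
344 [0, 150, 151, 151, 151, 0, 150, 151, 151, 150, 144]
338 [150, 158, 159, 159, 158, 150, 153, 159, 159, 159, 150]
332 [152, 159, 159, 159, 158, 152, 156, 159, 159, 159, 153]
326 [162, 161, 159, 159, 159, 162, 160, 160, 160, 161, 158]
320 [0, 0, 8, 74, 78, 37, 82, 71, 70, 0, 0]
314 [0, 0, 10, 31, 100, 61, 91, 37, 11, 8, 0]
308 [0, 0, 11, -1, 133, 38, 107, -1, 11
[... 290 characters left out ...]
57, 155, 158, 161, 227, 150, 143, 72, 0, 0]
338 [153, 154, 227, 198, 161, 156, 154, 158, 0, 0, -1]
332 [202, 187, 173, 157, 159, 169, 158, 165, 157, 158, 77]
326 [234, 141, 2, 10, 18, 26, 24, 10, 0, 0, -371]
320 [240, 1, 11, 44, 65, 61, 66, 79, 173, 2, -1]
314 [236, 4, 21, 58, 192, 344, 191, 342, 339, -205, -747]
308 [235, 2, 20, 37, 343, 343, 344, 343, -745, 338, -205]
302 [235, 3, 21, 36, 342, 344, 344, 344, 342, -203, -207]
296 [234, 0, 9, 26, 343, 343, 343, 344, 342, 342, 338]
290 [227, 2, -372, 10, 339, 342, 344, 344, 344, 343, -744]
284 [1, 113, 0, -376, 0, 341, 343, 344, 344, 343, 340]
278 [2, 157, 0, 0, -1, 0, 342, 2, 345, 347, 345]
272 [0, 0, -1, -370, 0, -1, -1, 344, 350, 346, 350]
```

Run:
```python
from h import *
for f in('w4','w5'):
    c=load(f); print(f,'campos',c['T'][:3,3].round(1))
    us=(180,188,194,350,356,364) if f=='w4' else (250,256,262,268,273,278,284,290,296)
    for v in range(225,300,8): print(v,[tuple(pt(c,u,v).round().astype(int)) for u in us])
```

```text
w4 campos [428.9 394.8 301.7]
225 [(np.int64(336), np.int64(289), np.int64(0)), (np.int64(344), np.int64(288), np.int64(-2)), (np.int64(350), np.int64(289), np.int64(0)), (np.int64(505), np.int64(289), np.int64(-1)), (np.int64(511), np.int64(289), np.int64(-1)), (np.int64(519), np.int64(289), np.int64(-1))]
233 [(np.int64(335), np.int64(280), np.int64(-2)), (np.int64(343), np.int64(280), np.int64(0)), (np.int64(349), np.int64(280), np.int64(0)), (np.int64(506), np.int64(280), np.int64(0)), (np.int64(512), np.int64(280), np.int64(0)), (np.int64(520), np.int64(280), np.int64(-1))]
241 [(np.int64(375), np.int64(324), np.int64(129)), (np.int64(379), np.int64(324), np.int64(128)), (np.int64(382), np.int64(323), np.int64(125)), (np.int64(506), np.int64(272), np.int64(1)), (np.int64(478), np.int64(323), np.int64(126)), (np.int64(482), np.int64(324), np.int64(128))]
249 [(np.int64(378), np.int64(324), np.int64(140)), (np.int64(381), np.int64(322), np.int64(135)), (np.int64(382), np.int64(319), np.int64(127)), (np.int64(507), np.int64(263), np.int64(0)), (np.int64(476), np.int64(321), np.int6
[... 5266 characters left out ...]
94)), (np.int64(428), np.int64(261), np.int64(0)), (np.int64(432), np.int64(261), np.int64(0)), (np.int64(436), np.int64(261), np.int64(0)), (np.int64(437), np.int64(317), np.int64(95)), (np.int64(439), np.int64(318), np.int64(97)), (np.int64(442), np.int64(318), np.int64(97))]
297 [(np.int64(426), np.int64(342), np.int64(142)), (np.int64(425), np.int64(318), np.int64(103)), (np.int64(428), np.int64(317), np.int64(101)), (np.int64(428), np.int64(254), np.int64(0)), (np.int64(432), np.int64(255), np.int64(0)), (np.int64(436), np.int64(254), np.int64(0)), (np.int64(437), np.int64(316), np.int64(100)), (np.int64(439), np.int64(318), np.int64(103)), (np.int64(438), np.int64(342), np.int64(142))]
```

The knob hasn't moved. Depth shows the real fingertips about 23 mm above the reported TCP, so they closed over the top of the knob. I'll lift and measure the shut fingertips.

```bash
cat >> h.py <<'E'
def tips(f):
    c=shot('wrist',f); s=manip.read_state(); vv,uu=np.mgrid[:420,:560]
    P=(np.stack([uu,vv,np.ones_like(uu)],-1)@np.linalg.inv(c['camera_matrix']).T*c['range_z'][...,None])@c['T'][:3,:3].T+c['T'][:3,3]-s['eef_pos']
    d=c['range_z']; m=(d>100)&(d<222)&(vv>200)&(vv<262)&(abs(P[...,1])<18)&(P[...,2]<90)
    q=P[m]; lo=np.percentile(q[:,2],2); print('tip rel TCP: lowest',lo.round(1),q[q[:,2]<lo+6].mean(0).round(1),'y range',q[:,1].min().round(1),q[:,1].max().round(1),'x',q[:,0].min().round(1),q[:,0].max().round(1),s['eef_pos'].round(1),s['finger_gap'],s['wrist_force'].round(1))
E
python3 -m creep '0 0 -1 0 0 0;0 0 -.5 0 0 0;0 0 0 0 0 0'; python3 -c "
from h import *
tips('w6')"
python3 -m creep '0 0 0 0 0 0;0 0 0 0 0 0;0 0 0 0 0 0;0 0 0 0 0 0;0 0 0 0 0 0' .3; python3 -c "
from h import *
tips('w7')"
```

```text
clock: 7.32
eef_pos: [431.6, 308.7, 75.4]
eef_rot: [3.139, -0.001, 1.57]
wrist_force: [-0.5, -0.9, -0.2]
finger_gap: 0.5
finger_force: 0.0
tip rel TCP: lowest 26.7 [ 1.5  9.  29.4] y range 7.2 10.3 x -10.9 13.7 [431.  308.4  74.1] 0.7010376527737012 [ 0.5 -1.  -0.3]
clock: 8.0
eef_pos: [431.0, 308.4, 74.2]
eef_rot: [-3.142, 0.0, 1.57]
wrist_force: [0.6, 0.1, 0.3]
finger_gap: 46.6
finger_force: 0.0
tip rel TCP: lowest 24.7 [ 1.3  6.6 27.5] y range -6.8 9.9 x -34.5 36.4 [431.  308.4  74.3] 51.2257279888049 [-0.2  0.1  0.6]
```

Tips are consistently about 23–25 mm above the reported TCP, whatever the opening. I'll descend until the real tips are just above the skirt, watching force.

```bash
python3 -m creep '0 -.02 .9 0 0 0;0 0 .6 0 0 0;0 0 .3 0 0 0;0 0 0 0 0 0' .3; python3 -m creep '0 0 .15 0 0 0;0 0 0 0 0 0'
```

```text
clock: 8.55
eef_pos: [430.1, 308.3, 2.1]
eef_rot: [-3.141, 0.0, 1.57]
wrist_force: [-1.0, -0.4, 0.3]
finger_gap: 66.1
finger_force: 0.0
clock: 8.8
eef_pos: [430.3, 308.4, -3.5]
eef_rot: [3.141, -0.0, 1.57]
wrist_force: [1.3, 0.3, -0.0]
finger_gap: 65.5
finger_force: 0.0
```

```bash
python3 -m creep '0 0 .06 0 0 0;0 0 0 0 0 0;0 0 0 0 0 0;0 0 0 0 0 0;0 0 0 0 0 0;0 0 0 0 0 0;0 0 0 0 0 0' 1 50
```

```text
clock: 9.68
eef_pos: [430.2, 308.4, -6.0]
eef_rot: [3.141, -0.0, 1.57]
wrist_force: [0.5, -0.4, 2.7]
finger_gap: 33.2
finger_force: 50.0
```

Gripped at 33 mm with 50 N. Now I lift and carry it to the spindle, then check the knob in the hand.

```bash
python3 -m creep '0 0 -.5 0 0 0;0 0 -1 0 0 0;0 0 -1 0 0 0;-.9 0 -.75 0 0 0;-1 .1 0 0 0 0;-1 .1 0 0 0 0;-1 .1 0 0 0 0;-1 .1 0 0 0 0;-1 .1 0 0 0 0;-1 .1 0 0 0 0;-1 .15 0 0 0 0;-1 .2 0 0 0 0;-1 .2 0 0 0 0;-.8 .1 0 0 0 0;0 0 0 0 0 0;0 0 0 0 0 0'
python3 - <<'E'
from h import *
c=shot('wrist','w8'); s=manip.read_state(); shot('top','t8'); shot('scene','s8')
vv,uu=np.mgrid[:420,:560]
P=(np.stack([uu,vv,np.ones_like(uu)],-1)@np.linalg.inv(c['camera_matrix']).T*c['range_z'][...,None])@c['T'][:3,:3].T+c['T'][:3,3]-s['eef_pos']
print(s['eef_pos'],s['eef_rot'],s['finger_gap'])
for lo,hi in((10,21),(40,48)):
    m=(P[...,2]>lo)&(P[...,2]<hi)&(np.hypot(P[...,0],P[...,1])<35); q=P[m]; print(lo,len(q),q.mean(0).round(1),q.min(0).round(1),q.max(0).round(1))
for y in range(30,-32,-4): print(y,[int(np.median(q)) if len(q:=P[...,2][(abs(P[...,0]-x)<2)&(abs(P[...,1]-y)<2)]) else -1 for x in range(-32,33,4)])
cv2.imwrite('pics/m7.png',np.hstack([cv2.resize(cv2.convertScaleAbs(cv2.imread('pics/w8.png')[150:350,140:410],alpha=1.8),(405,300)),cv2.resize(cv2.imread('pics/s8.png')[140:240,300:430],(390,300))]))
E
```

```text
clock: 11.68
eef_pos: [479.8, -119.1, 123.7]
eef_rot: [-3.141, -0.0, 1.57]
wrist_force: [0.1, 1.0, 0.0]
finger_gap: 32.9
finger_force: 50.0
[ 479.89632666 -118.83798295  123.82858439] [-3.14139284e+00 -1.90009042e-04  1.57105369e+00] 32.798317455927716
10 1201 [ 1.  15.1 16.1] [-22.1   3.6  10.1] [23.9 23.  21. ]
40 3033 [ 0.9  0.6 43.6] [-27.7 -17.8  40. ] [29.5 15.9 48. ]
30 [143, 143, 143, 143, 137, -68, -68, -68, -68, -68, -68, -68, 133, 140, 143, 143, 143]
26 [143, 144, 144, 143, 137, 136, 136, 136, 136, 136, 136, 136, 136, 143, 143, 143, 143]
22 [143, 144, 144, 144, 140, 137, 137, 137, 137, 137, 137, 137, 137, 143, 144, 144, 144]
18 [145, 145, 144, 145, 145, 147, 147, 147, 147, 147, 147, 147, 146, 145, 145, 145, 145]
14 [-68, -68, -68, -66, 134, 16, 25, 32, 34, 31, 29, 16, 15, 134, -69, -69, -69]
10 [-68, 62, 70, 79, 91, 26, 43, 43, 43, 43, 43, 33, 17, 84, 75, 65, -68]
6 [-68, -68, -66, 13, 79, 42, 43, 43, 43, 43, 43, 43, 55, 93, -68, -69, -68]
2 [-69, -68, -66, -66, 92, 43, 43, 43, 43, 43, 43, 43, 54, 120, -69, -68, -68]
-2 [-68, -68, -66, -65, 92, 43, 43, 43, 43, 43, 43, 43, 63, 117, -68, -68, -69]
-6 [-68, -69, -66, -66, 86, 43, 43, 43, 43, 43, 43, 43, 62, 116, -69, -69, -68]
-10 [-68, -69, -66, -1, 112, 43, 43, 43, 43, 43, 43, 43, 52, 115, -69, -69, -69]
-14 [-69, -69, -66, -1, -1, 42, 43, 43, 43, 43, 43, 43, -1, -1, -1, -69, -68]
-18 [-68, -68, -1, -1, -1, -1, 41, 43, 43, 43, 42, -1, -1, -1, -1, -1, -69]
-22 [-69, -69, -1, -1, -1, -1, -1, -1, -1, -1, -1, -1, -1, -1, -1, -1, -69]
-26 [-69, -1, -1, -1, -1, -1, -1, -1, -1, -1, -1, -1, -1, -1, -1, -1, -69]
-30 [-70, -1, -1, -1, -1, -1, -1, -1, -1, -1, -1, -1, -1, -1, -1, -1, -1]
```

View pics/m7.png

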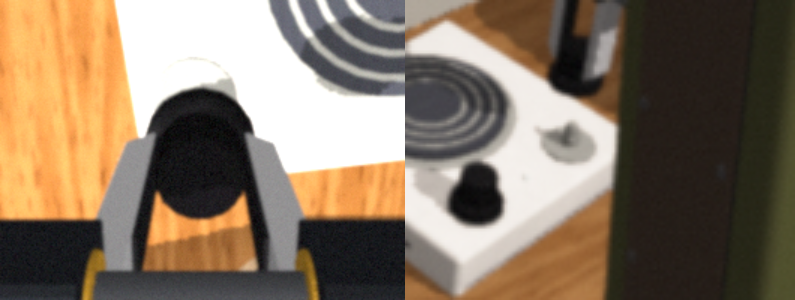

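In hand the knob sits level at about TCP + (1.0, −1.2), with its top 43.5 mm above the reported TCP. The picture shows it just in front of the spindle collar, and (480.8,−120.2) versus the spindle's (476.8,−123.4) agrees. I correct and descend.

```bash
python3 -m creep '-.08 -.1 .5 0 0 0;0 0 .4 0 0 0;0 0 .2 0 0 0;0 0 0 0 0 0;0 0 .15 0 0 0;0 0 0 0 0 0' && python3 -m creep '0 0 .1 0 0 0;0 0 0 0 0 0'
```

```text
clock: 12.58
eef_pos: [476.0, -122.8, 73.7]
eef_rot: [-3.141, -0.0, 1.57]
wrist_force: [-0.1, -0.4, -0.1]
finger_gap: 33.0
finger_force: 50.0
clock: 12.82
eef_pos: [475.9, -122.9, 69.7]
eef_rot: [-3.141, -0.0, 1.57]
wrist_force: [-0.0, 0.1, -0.4]
finger_gap: 33.2
finger_force: 50.0
```

```bash
python3 -m creep '0 0 .1 0 0 0;0 0 0 0 0 0' && python3 -m creep '0 0 .08 0 0 0;0 0 0 0 0 0'
```

```text
clock: 13.08
eef_pos: [475.9, -122.8, 65.6]
eef_rot: [-3.141, -0.0, 1.57]
wrist_force: [0.5, 0.5, -0.2]
finger_gap: 33.4
finger_force: 50.0
clock: 13.32
eef_pos: [475.9, -122.8, 62.4]
eef_rot: [-3.141, -0.0, 1.57]
wrist_force: [-0.7, 0.3, -0.0]
finger_gap: 33.2
finger_force: 50.0
```

```bash
python3 -m creep '0 0 .05 0 0 0;0 0 0 0 0 0' 1 60 | grep -E 'pos|wrist'; python3 -m creep '0 0 .04 0 0 0;0 0 0 0 0 0'| grep -E 'pos|wrist'; python3 -m creep '0 0 .04 0 0 0;0 0 0 0 0 0'| grep -E 'pos|wrist'
```

```text
eef_pos: [476.0, -122.8, 60.6]
wrist_force: [1.4, 0.7, -0.5]
eef_pos: [476.2, -122.8, 59.4]
wrist_force: [-2.3, 1.7, 6.1]
eef_pos: [476.3, -122.8, 57.8]
wrist_force: [-1.5, 1.9, 3.9]
```

```bash
for i in 1; do python3 -m creep '0 0 .04 0 0 0;0 0 0 0 0 0'| grep -E 'pos|wrist'; done; python3 -m creep '0 0 .04 0 0 0;0 0 0 0 0 0'| grep -E 'pos|wrist|gap'; python3 -m creep '0 0 .04 0 0 0;0 0 0 0 0 0'| grep -E 'pos|wrist|gap'
```

```text
eef_pos: [475.7, -122.7, 55.3]
wrist_force: [0.1, -0.0, -4.1]
eef_pos: [475.7, -122.6, 53.6]
wrist_force: [1.5, 1.9, -10.1]
finger_gap: 32.8
eef_pos: [476.1, -123.0, 52.8]
wrist_force: [-0.7, 0.4, -2.1]
finger_gap: 32.7
```

It clicked: the force peaked, then dropped and pulled down. Now I press on to build firm contact.

```bash
python3 -m creep '0 0 .03 0 0 0;0 0 0 0 0 0'| grep -E 'pos|wrist'; python3 -m creep '0 0 .03 0 0 0;0 0 0 0 0 0'| grep -E 'pos|wrist|gap'
```

```text
eef_pos: [476.3, -123.1, 52.0]
wrist_force: [-1.1, 0.1, 4.5]
eef_pos: [476.3, -123.1, 51.9]
wrist_force: [-8.7, 2.2, 20.9]
finger_gap: 32.5
```

```bash
python3 -m creep '0 0 .015 0 0 0;0 0 0 0 0 0;0 0 0 0 0 0;0 0 0 0 0 0'
python3 - <<'E'
from h import *
shot('scene','s9'); t=shot('top','t9'); s=manip.read_state(); print(s['wrist_force'],s['eef_pos'],s['finger_force'],s['clock'])
cv2.imwrite('pics/m8.png',np.hstack([cv2.resize(cv2.imread('pics/s9.png')[140:240,290:420],(390,300)),cv2.resize(cv2.imread('pics/t9.png')[140:320,140:420],(400,300))]))
E
```

```text
clock: 15.82
eef_pos: [476.4, -123.1, 51.9]
eef_rot: [3.14, 0.001, 1.57]
wrist_force: [-12.4, 3.9, 29.6]
finger_gap: 32.8
finger_force: 60.0
[-12.08514682   2.54358095  30.05938227] [ 476.3686466  -123.10369575   51.84007918] 60.01653908751905 15.925
```

View pics/m8.png

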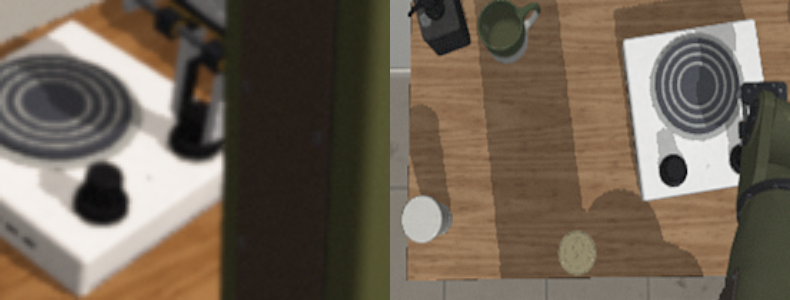

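The knob sits down on the collar next to the fitted one, under a steady 30 N. The mug, tin and jar are where they were. Handing in.

```bash
python3 -c "
from cell import manip
print(manip.sign_off())"
```

```text
the job is handed in; nothing more can be done
None
```

The knob clicked home on the bare spindle and was handed in still gripped and pressed down at about 30 N, about 16 s in; the first grasp closed over the top of the knob without moving it, and the mug, fish tin and spice jar were left in place.

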